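# Re-arm the guard interlock

## Robot

A 6-joint arm with a two-finger parallel gripper is mounted at the origin on a cart in front of the work surface, level with it; the furniture and walls round the work are solid. World frame = base frame: x ahead of the robot, y to its left, z up, the work surface at z = 0. Lengths are in m, angles in degrees, forces in N, time in s.
With the tool pointing down it reaches from about 0.4 to 0.825 m from the base axis. Payload 7 kg.
Tool frame: the origin (TCP) lies at the very end of the fingers, on their centre line; the grasp point (between the pads) lies 19 mm behind it; z points along the fingers, y is the line along which they close (so a half turn about z gives the same grasp; the last joint's range is limited). The gripper opens to 88 mm and grips with 3 to 60 N. Pads are 19 mm wide; open, the fingers measure 130 mm over their backs; the gripper's body (78 mm by 193 mm) begins 47 mm behind the grasp point.
Start: joints at [84.574, 20.546, 0.682, 0, -70.136, -16.507], TCP at [0.252, 0.626, 0.227] pointing down, gripper open.
Joint ranges: [-176.03, 176.03], [-82.01, 121.73], [-58.28, 71.71], [-173.87, 95.51], [-174.79, -0.11], [-173.66, 173.66]. Speed limits (degrees/s): [136.94, 136.94, 172.46, 180, 180, 180].

## Interface

Orientations are given as [roll, pitch, yaw] about the fixed x, y, z axes, in that order (R = Rz(yaw) Ry(pitch) Rx(roll)).
In Python, from plant import get_obs, snapshot, camera_params, close_job, boxes_of, cut_out, landmark_of gives the robot as it stands.
- The arm moves only by the shell command python3 -m inch 'ROWS' [OPENING]. ROWS is text: rows parted by semicolons, each of 6 numbers parted by spaces: the shift along the tool's x, y, z in units of 30 cm (1.0 is 30 cm), then the turn, a rotation vector about the tool's x, y, z in units of pi rad (1.0 is pi rad). A call has 1 to 10 rows; each row is the pose to reach, as a shift and turn from the pose commanded when the call began, along the tool's axes at that moment, turning the shorter way round; what a row does not reach only later rows make up. A row lasts 1/12 s, in which the tool goes at most 41.7 mm and 7.16 degrees, less where a joint would pass 70% of its speed; a pose out of reach is approached as far as the arm can. A call with a number of a shift or a turn outside -1 to 1 is refused whole. A call with a gripper value outside its range is refused whole. OPENING is the closure, from -1 (fully open) to 1 (shut), set as the call begins (- or left out, the last holds). The fingers move at their own pace and stop on an object; the grip force is fixed at half the most. Time passes only in rows, so rows that repeat a pose let the fingers close. It gives the time, the measured TCP pose, the force, the opening and the grip force at its end, in the units of the state.
- get_obs(): the state, without advancing time (a new reading comes with each control period).
- snapshot(name): name is "scene" or "side" or "wrist"; returns the picture (400x640x3 uint8, red, green, blue); there is no depth.
- camera_params(name): a dict with "mtx" (3x3 intrinsics, pixels), "rvec" (rotation vector, rad) and "tvec" (3), from world to camera coordinates, as OpenCV has them. Camera axes: x right, y down, z forward; pixel columns grow to the right and rows downward; lengths in m; the calibration is good to about 2 mm. A picture is of the moment at which its call begins: read the wrist's pose just before it. camera_params takes no time and is no camera call; for the wrist camera it gives the pose at the moment of the call.
- close_job(): hands the job in; it is judged then, once.
Trained networks look in the newest picture that a camera, given by its name, has taken for a name from the list of things; names that differ only in an ending like _2 or _b are one class to them, and where a whole thing is asked for, a point or a joint stands for the part that bears it (a point fixed in the world has none). Each returns a list of dicts, best first, with "p" (0 to 1); they miss things now and then, are a little off and sometimes report something else, mostly with a low value. They report only what shows in the picture. A call takes as long as a camera call.
- boxes_of(camera, thing): "rect" ([left, top, width, height] in pixels, round what is visible of it).
- cut_out(camera, thing): "pixels" (400x640 bool, what is visible of it) and "rect" ([left, top, width, height] in pixels, round what is visible of it).
- landmark_of(camera, thing): "uv" ([column, row] in pixels: a listed point, or the origin of a listed thing).
The state is a dict: "clock": time; "joint_pos": joint angles; "qvel": joint speeds; "tau": joint torques, N m; "tool_pos": TCP position; "orientation": TCP orientation; "force": force on the tool from outside, world axes, zero at the start; "moment": the same for the moment, N m; "opening": finger opening in m; "gripper_force": force on a finger pad.
Only numpy, scipy, OpenCV 4.12 (cv2) and the standard library are available. Lean on these libraries where they do the work, as an engineer would, in place of code of your own. Each camera call takes 0.05 s, during which the arm holds its last target. There are 200 camera calls.

## Task

Re-arm the guard interlock: hang the yellow interlock key by its eye on the peg of the key post and let go of it. Then find by feel which one of the three green reset plungers on the sloping bank is free, push that one all the way in to its stop, hold it there for a second and let it spring back out. The other two are locked and must not be forced, so stop pushing as soon as one resists; leave the other things on the bench where they stand.

Things in the scene. Friction and masses are not known exactly. Their poses are not given: they have to be found in the camera images.
- key: interlock key, 0.25 to 0.5 kg, standing on the table: yellow block (40 x 96 x 34 mm high), upright steel strap 8 mm thick (x), 54 mm wide (y), up to 95 mm high; on top a black grip tab 10 mm thick (x), 46 mm wide (y), 95 to 132 mm high. Origin: centre of the block's underside; z up, x through the strap's thickness, the axis of the eye; front and back alike
- key_eye (a point): centre of the eye, a rectangular window right through the strap, 30 mm wide (y) and 34 mm high (z), 66 mm above the key's underside; the peg goes through it along the key's x
- key_tab (a point): point in the middle of the black grip tab, 112 mm above the key's underside, where the fingers can take it from above, closing along the key's x; the eye's upper edge is 29 mm below it
- key_post: fixed grey post, column 30 x 44 mm and 145 mm high on a 110 x 110 x 10 mm foot. Origin: on the table under the column's axis; z up. From its -x side a level round steel peg sticks out towards the robot, axis 130 mm above the table
- peg_mid (a point): middle of the peg's axis, 50 mm in front (-x) of the column's axis. Peg: 12 mm diameter, along the post's x, from the column's face 35 mm behind this point (first 6 mm in a 24 mm collar) to an 18 mm ball centred 35 mm in front. The key goes on over the ball until the eye is about here; it then hangs with the eye's upper edge on the peg, the eye's centre 11 mm below this point
- reset_bank: fixed bed 150 x 250 x 12 mm with three grey modules that look alike, side by side along y, each with a sloping face and a green mushroom plunger. Origin: centre of underside; z up. Plungers come out along (-0.643, 0, 0.766) in this frame (40 degrees from vertical, towards -x) and go in the other way. One is free, two are locked; which is where changes and cannot be seen
- cap_left (a point): fixed point of the bank: centre of the top of the left (+y) plunger's cap when it is out, 48 mm along the plunger's axis from the sloping face. Caps are 34 mm in diameter with a flat top of 26 mm, and 80 mm apart
- cap_middle (a point): the same for the middle plunger
- cap_right (a point): the same for the right (-y) plunger
- plunger_free (a joint): how far the free plunger is pushed in, wherever it stands: 0 out, 0.030 m at its stop. Its spring takes about 2.5 N to start and 10 N at the stop, and brings it back when released
- plunger_locked_1 (a joint): how far one of the locked plungers is pushed in, wherever it stands: a stiff buffer, about 2.5 N to start and 3 N more for each mm (under 3 mm at 10 N); 6 mm, about 20 N, counts as forced
- plunger_locked_2 (a joint): the same for the other locked plunger
- tape_measure: bystander: yellow tape measure, 39 x 94 x 62 mm high, standing on the table; origin: centre of its underside
- oil_can: bystander: green oil can with a long spout, 72 x 103 x 195 mm high; origin: centre of its underside
- pen_tin: bystander: open orange and blue tin for markers, 70 mm in diameter and 106 mm high; origin: centre of its underside

How it is judged:
By the outcome, as a careful person would: the job done as asked, in the order asked, and still so for the second after the job is handed in, with the robot touching nothing.
It also fails if it takes over 72 s, if anything falls off the work surface, if the arm or the gripper's body presses on something with over 40 N, if the wrist force passes 120 N, or if a joint passes its speed limit or range.

## Working session

There is one attempt and no reset: what is moved stays moved. The work goes in short steps, Python scripts to look and compute and a shell command to move; the robot and the scene stay as the last step left them, time stands still between calls to the robot, and variables do not carry over. Pictures are saved under pics/ and viewed, at most 10 in all, crops included, and the job is handed in when it is done.

```bash
mkdir -p pics; ls
cat > h.py <<'E'
import numpy as np, cv2
from scipy.spatial.transform import Rotation as R
from plant import *
def cam(n):
    c=camera_params(n); return np.array(c["mtx"],float),np.array(c["rvec"],float).ravel(),np.array(c["tvec"],float).ravel()
def tri(obs):
    # obs: list of (cam tuple, uv)
    A=[];b=[]
    for (M,r,t),uv in obs:
        Rm=cv2.Rodrigues(r)[0]; d=Rm.T@np.linalg.inv(M)@np.array([uv[0],uv[1],1.]); d/=np.linalg.norm(d); c=-Rm.T@t
        P=np.eye(3)-np.outer(d,d); A.append(P); b.append(P@c)
    x=np.linalg.lstsq(np.vstack(A),np.hstack(b),rcond=None)[0]
    return x
def onz(c,uv,z):
    M,r,t=c; Rm=cv2.Rodrigues(r)[0]; d=Rm.T@np.linalg.inv(M)@np.array([uv[0],uv[1],1.]); o=-Rm.T@t
    return o+d*(z-o[2])/d[2]
def proj(c,p):
    return cv2.projectPoints(np.array(p,float).reshape(-1,1,3),c[1],c[2],c[0],None)[0].reshape(-1,2)
def tool():
    o=get_obs(); return np.array(o["tool_pos"]),R.from_euler("xyz",o["orientation"],degrees=True)
def goal(p,rpy):
    # row from present pose to goal
    p0,R0=tool(); Rg=R.from_euler("xyz",rpy,degrees=True)
    return np.round(np.r_[R0.inv().apply(np.array(p)-p0)/.3,(R0.inv()*Rg).as_rotvec()/np.pi],4)
E
python3 - <<'E'
from h import *
print(get_obs())
ims=[snapshot(n) for n in("scene","side")]
for n,i in zip(("scene","side"),ims): cv2.imwrite(f"pics/{n}0.png",i[:,:,::-1])
cs={n:cam(n) for n in("scene","side")}
for th in "key key_eye key_tab key_post peg_mid reset_bank cap_left cap_middle cap_right tape_measure oil_can pen_tin".split():
    u={}
    for n in cs:
        l=landmark_of(n,th); 
        print(th,n,[(np.round(x["uv"]).tolist(),round(x["p"],2)) for x in l[:3]])
        if l:u[n]=l[0]["uv"]
    if len(u)==2:
        x=tri([(cs[n],u[n]) for n in u]); print("   ",x.round(4),[np.linalg.norm(proj(cs[n],x)[0]-u[n]).round(1) for n in u])
E
```

```text
pics
{'clock': 0.0, 'joint_pos': array([ 8.45750372e+01,  2.05925776e+01,  6.33049094e-01, -2.22506104e-02,
       -7.01367315e+01, -1.65064604e+01]), 'qvel': array([ 0.09621327,  0.01973583,  0.02415366, -0.06366705, -0.00652937,
        0.02934298]), 'tau': array([-2.55239347e-04, -5.82710123e+01,  2.93066096e+01,  6.99768528e+00,
        7.14881869e-03, -1.64678750e-04]), 'tool_pos': array([0.25194263, 0.62567112, 0.2255976 ]), 'orientation': array([ 1.79901764e+02, -7.29792623e-03, -2.19389947e+01]), 'force': array([ 0.00161399,  0.8136036 , -0.09660356]), 'moment': array([-0.01883221,  0.03341462,  0.01741023]), 'gripper_force': 0.0, 'opening': 0.08775396372464737}
key scene [([344.0, 210.0], 0.57)]
key side [([334.0, 196.0], 0.86), ([341.0, 286.0], 0.45)]
    [ 0.4512  0.0251 -0.0019] [np.float64(0.0), np.float64(0.0)]
key_eye scene [([348.0, 193.0], 0.71), ([343.0, 209.0], 0.35), ([327.0, 316.0], 0.24)]
key_eye side [([339.0, 181.0], 0.85)]
    [0.4419 0.0315 0.0621] [np.float64(0.0), np.float64(0.0)]
key_tab scene [([345.0, 180.0], 0.63), ([274.0, 167.0], 0.56)]
key_tab side 
[... 551 characters left out ...]
[293.0, 191.0], 0.57)]
cap_left side [([295.0, 200.0], 0.7)]
    [0.6153 0.1048 0.1354] [np.float64(0.2), np.float64(0.2)]
cap_middle scene []
cap_middle side [([358.0, 243.0], 0.24)]
cap_right scene []
cap_right side []
tape_measure scene [([347.0, 187.0], 0.68)]
tape_measure side [([324.0, 171.0], 0.55)]
    [ 0.4272 -0.0778  0.0098] [np.float64(1.8), np.float64(1.9)]
oil_can scene [([275.0, 166.0], 0.83)]
oil_can side [([235.0, 152.0], 0.84)]
    [ 0.6492 -0.2882 -0.0028] [np.float64(0.5), np.float64(0.6)]
pen_tin scene [([324.0, 317.0], 0.9), ([276.0, 212.0], 0.53)]
pen_tin side [([380.0, 336.0], 0.91), ([340.0, 287.0], 0.71)]
    [0.5779 0.48   0.0151] [np.float64(1.1), np.float64(1.2)]
```

Run:
```python
import cv2,numpy as np
a=cv2.imread("pics/scene0.png");b=cv2.imread("pics/side0.png")
f=lambda i,x,y,w,h:cv2.resize(i[y:y+h,x:x+w],(400,600),interpolation=cv2.INTER_CUBIC)
cv2.imwrite("pics/c0.png",np.hstack([f(a,225,130,160,240),f(b,225,130,160,240)]))
```

```text
(no output)
```

View pics/c0.png

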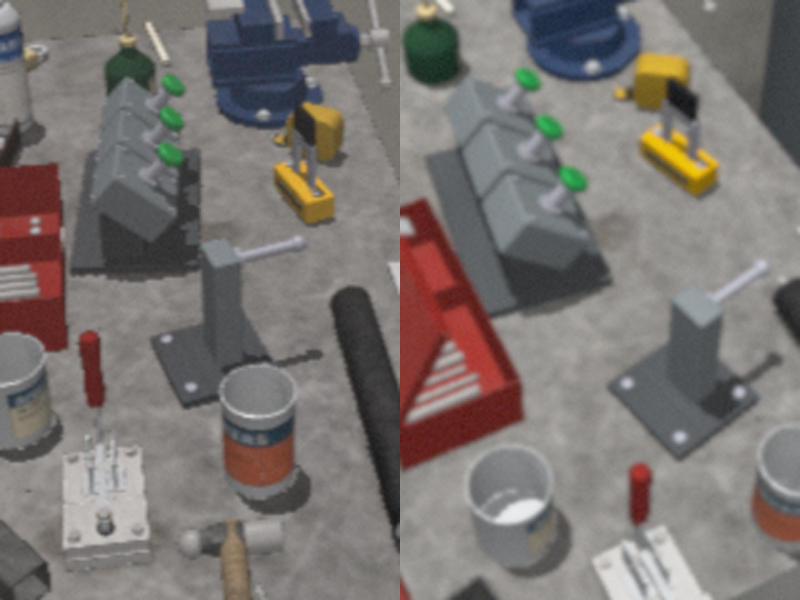

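View pics/scene0.png

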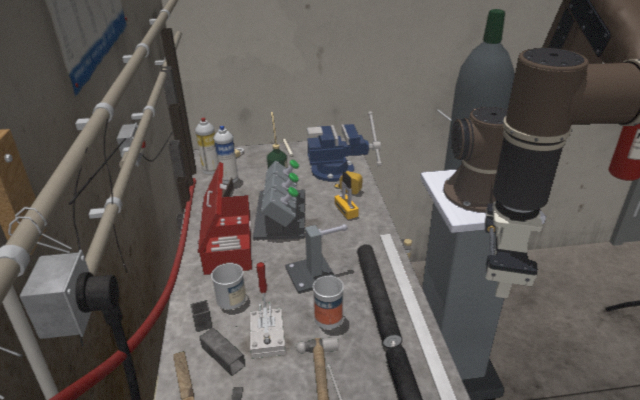

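The crop shows the key near scene (347,205), with the tape measure and vise behind it. The three caps are at about (294,164), (294,177) and (293,191), and the peg ball is at (345,227).

Run:
```python
from h import *
s,d,w=cam("scene"),cam("side"),cam("wrist")
P=lambda a,b:tri([(s,a),(d,b)]).round(4)
print("caps",P((293.8,164),(275.8,161)),P((293.8,177),(284.6,181)),P((293,191),(293.8,201)))
print("ball",P((345.4,226.8),(370.2,236.8)))
print("tabtop-ish",P((347,180),(337.5,170)))
# block long-axis ends on top-front edge, z=.034 : scene crop (277,172),(305,210),(332,197) ; side (641,140)...
for c,uvs in((s,[(335.5,199),(348,213.5),(358,209)]),(d,[(321.5,191),(351,206.5),(352,196)])):
    for u in uvs: print(onz(c,u,.034).round(3))
p,Rt=tool(); M,r,t=w; Rm=cv2.Rodrigues(r)[0]
print("wristcam in tool",Rt.inv().apply(-Rm.T@t-p).round(3),Rt.inv().apply(Rm.T@[0,0,1]).round(3),Rt.inv().apply(Rm.T@[1,0,0]).round(3),M[0,0])
```

```text
caps [ 0.5984 -0.0558  0.1315] [0.6073 0.0265 0.1325] [0.6165 0.1046 0.1335]
ball [0.4979 0.2895 0.1287]
tabtop-ish [0.4461 0.0295 0.108 ]
[0.478 0.015 0.034]
[0.453 0.098 0.034]
[0.419 0.08  0.034]
[0.493 0.022 0.034]
[0.445 0.113 0.034]
[0.422 0.078 0.034]
wristcam in tool [ 0.075  0.    -0.158] [-0.276  0.     0.961] [0. 1. 0.] 338.24715301885385
```

Run:
```python
from h import *
print(goal([.36,.38,.30],[180,0,-55]),goal([.43,.13,.30],[180,0,-73]))
```

```text
[ 0.64    0.6267 -0.2448 -0.      0.      0.1837] [ 1.1677  1.3126 -0.2448  0.      0.      0.2837]
```

```bash
python3 -m inch '0.64 0.627 -0.245 0 0 0.184; 0.64 0.627 -0.245 0 0 0.184; 0.64 0.627 -0.245 0 0 0.184; 0.64 0.627 -0.245 0 0 0.184; 0.64 0.627 -0.245 0 0 0.184; 0.64 0.627 -0.245 0 0 0.184; 0.64 0.627 -0.245 0 0 0.184; 0.64 0.627 -0.245 0 0 0.184; 0.64 0.627 -0.245 0 0 0.184'
python3 - <<'E'
from h import *
print(goal([.43,.13,.30],[180,0,-73]), get_obs()["joint_pos"].round(1))
E
```

```text
clock: 2.05
tool_pos: [0.3607, 0.3789, 0.3013]
orientation: [-179.9, 0.1, -55.2]
force: [-0.1, -0.2, 0.1]
opening: 0.0874
gripper_force: 0.0
[ 8.130e-01  2.841e-01  2.700e-03 -6.000e-04  5.000e-04  9.900e-02] [ 67.9   3.6 -11.4   0.  -74.9 -33.1]
```

```bash
python3 -m inch '0.813 0.284 0 0 0 0.1; 0.813 0.284 0 0 0 0.1; 0.813 0.284 0 0 0 0.1; 0.813 0.284 0 0 0 0.1; 0.813 0.284 0 0 0 0.1; 0.813 0.284 0 0 0 0.1; 0.813 0.284 0 0 0 0.1; 0.813 0.284 0 0 0 0.1; 0.813 0.284 0 0 0 0.1; 0.813 0.284 0 0 0 0.1'
python3 - <<'E'
from h import *
w=cam("wrist"); i=snapshot("wrist"); cv2.imwrite("pics/w1.png",i[:,:,::-1])
np.savez("w1.npz",M=w[0],r=w[1],t=w[2])
for th,z in dict(key=0,key_eye=.066,key_tab=.112,key_post=0,peg_mid=.13,cap_left=.1325,cap_middle=.1325,cap_right=.1325,tape_measure=0).items():
    for x in landmark_of("wrist",th)[:2]: print(th,np.round(x["uv"],1),round(x["p"],2),onz(w,x["uv"],z).round(4))
E
```

```text
clock: 2.88
tool_pos: [0.4299, 0.1322, 0.2997]
orientation: [180.0, -0.0, -73.0]
force: [0.5, 0.3, -1.1]
opening: 0.0879
gripper_force: 0.0
key [315.9  82.6] 0.59 [0.4515 0.0302 0.    ]
key_eye [317.6  82.6] 0.94 [0.4498 0.034  0.066 ]
key_tab [320.3  76.8] 0.6 [0.4491 0.0314 0.112 ]
key_post [169.6 250.2] 0.85 [0.5877 0.3144 0.    ]
```

View pics/w1.png

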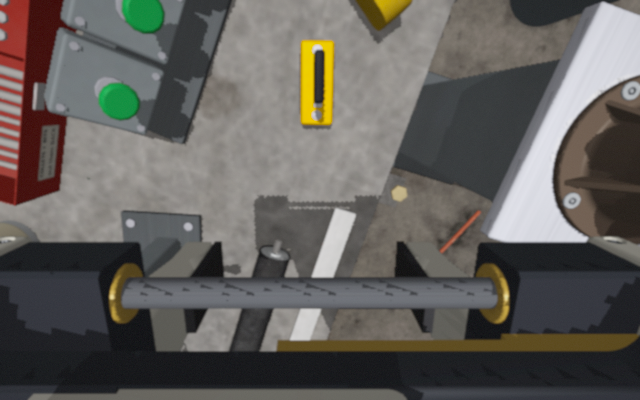

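Key block at (316,83), nearly aligned with the tool's x axis. Post foot edge runs from (122,211) to (201,215), and two caps show at (119,101) and (143,13).

Run:
```python
from h import *
z=np.load("w1.npz"); w=(z["M"],z["r"],z["t"])
i=cv2.imread("pics/w1.png"); h=cv2.cvtColor(i,cv2.COLOR_BGR2HSV)
m=cv2.inRange(h,(18,150,120),(35,255,255)); m[:, :295]=0;m[:,340:]=0;m[130:]=0;m[:35]=0
c=max(cv2.findContours(m,0,2)[0],key=cv2.contourArea)
q=np.array([onz(w,p,.034)[:2] for p in c[:,0]],np.float32)
print("block top",cv2.minAreaRect(q))
d=(h[:,:,2]<70).astype(np.uint8);d[:,:305]=0;d[:,330:]=0;d[:45]=0;d[106:]=0
c=max(cv2.findContours(d,0,2)[0],key=cv2.contourArea)
print("tab",cv2.minAreaRect(np.array([onz(w,p,.132)[:2] for p in c[:,0]],np.float32)))
a,b=onz(w,(122,211),.01),onz(w,(201,215),.01); print("foot",a,b,np.linalg.norm(a-b),np.degrees(np.arctan2(*(a-b)[1::-1])))
a,b=onz(w,(130,223),.01),onz(w,(189,226),.01); print("bolts",a,b,np.degrees(np.arctan2(*(a-b)[1::-1])))
g=cv2.inRange(h,(45,120,60),(80,255,255)); 
for c in cv2.findContours(g,0,2)[0]:
    if cv2.contourArea(c)>100:
        (u,v),r=cv2.minEnclosingCircle(c); print("cap",u,v,r,onz(w,(u,v),.1325))
```

```text
block top ((0.4507085978984833, 0.03311144560575485), (0.03882766515016556, 0.09393863379955292), 16.596349716186523)
tab ((0.45064184069633484, 0.03367452323436737), (0.007118592504411936, 0.04344058781862259), 16.110382080078125)
foot [0.6587113  0.26987508 0.01      ] [0.55270011 0.2435935  0.01      ] 0.10922038231860376 13.92366121679054
bolts [0.64541496 0.28422996 0.01      ] [0.56544967 0.26447174 0.01      ] 13.878944309873848
cap 118.5 101.0 20.718448638916016 [0.62075688 0.10741128 0.1325    ]
cap 141.5 13.5 22.902063369750977 [0.61215017 0.02927945 0.1325    ]
```

Run:
```python
from h import *
print(goal([.4507,.0333,.17],[180,0,-73.6]),goal([.4507,.0333,.094],[180,0,-73.6]))
```

```text
[0.3332 0.0288 0.4335 0.     0.     0.0032] [0.3332 0.0288 0.6868 0.     0.     0.0032]
```

```bash
python3 -m inch '0.333 0.029 0.43 0 0 0.003; 0.333 0.029 0.43 0 0 0.003; 0.333 0.029 0.43 0 0 0.003; 0.333 0.029 0.43 0 0 0.003; 0.333 0.029 0.43 0 0 0.003; 0.333 0.029 0.56 0 0 0.003; 0.333 0.029 0.64 0 0 0.003; 0.333 0.029 0.687 0 0 0.003; 0.333 0.029 0.687 0 0 0.003; 0.333 0.029 0.687 0 0 0.003'; python3 -m inch '0 0 0 0 0 0;0 0 0 0 0 0;0 0 0 0 0 0;0 0 0 0 0 0;0 0 0 0 0 0;0 0 0 0 0 0;0 0 0 0 0 0;0 0 0 0 0 0;0 0 0 0 0 0;0 0 0 0 0 0' 1
```

```text
clock: 4.22
tool_pos: [0.4508, 0.0331, 0.0941]
orientation: [179.9, -0.0, -73.6]
force: [0.4, 0.3, 0.5]
opening: 0.0875
gripper_force: 0.0
clock: 5.05
tool_pos: [0.4506, 0.0331, 0.0939]
orientation: [180.0, -0.0, -73.6]
force: [0.1, -0.8, 0.8]
opening: 0.0265
gripper_force: 0.0
```

```bash
python3 -m inch '0 0 0 0 0 0;0 0 0 0 0 0;0 0 0 0 0 0;0 0 0 0 0 0;0 0 0 0 0 0;0 0 -0.03 0 0 0;0 0 -0.1 0 0 0;0 0 -0.2 0 0 0;0 0 -0.32 0 0 0;0 0 -0.45 0 0 0' 1
python3 - <<'E'
from h import *
print(goal([.41,.35,.265],[180,0,-75.5]))
E
```

```text
clock: 5.88
tool_pos: [0.4492, 0.0326, 0.2299]
orientation: [179.8, -0.0, -73.6]
force: [2.1, 0.7, -3.5]
opening: 0.0099
gripper_force: 30.0
[-1.052e+00 -1.730e-01 -1.176e-01  1.000e-03 -0.000e+00  1.050e-02]
```

```bash
python3 -m inch '-0.05 -0.01 -0.05 0 0 0; -0.14 -0.03 -0.1 0 0 0.006; -0.25 -0.05 -0.118 0 0 0.012; -0.38 -0.08 -0.118 0 0 0.014; -0.51 -0.1 -0.118 0 0 0.014; -0.64 -0.13 -0.118 0 0 0.014; -0.77 -0.15 -0.118 0 0 0.014; -0.89 -0.17 -0.118 0 0 0.014; -0.97 -0.17 -0.118 0 0 0.014; -1 -0.17 -0.118 0 0 0.014'; python3 -m inch '0 0 0 0 0 0; 0 0 0 0 0 0; 0 0 0 0 0 0; 0 0 0 0 0 0'
python3 - <<'E'
from h import *
w=cam("wrist"); i=snapshot("wrist"); cv2.imwrite("pics/w2.png",i[:,:,::-1])
np.savez("w2.npz",M=w[0],r=w[1],t=w[2])
for th,z in dict(key_eye=.2,key_tab=.28,key_post=0,peg_mid=.13).items():
    for x in landmark_of("wrist",th)[:2]: print(th,np.round(x["uv"],1),round(x["p"],2),onz(w,x["uv"],z).round(4))
E
```

```text
clock: 6.72
tool_pos: [0.4136, 0.3381, 0.2639]
orientation: [179.9, -0.0, -76.0]
force: [0.2, -1.0, -4.4]
opening: 0.0099
gripper_force: 30.0
clock: 7.05
tool_pos: [0.4149, 0.3342, 0.2646]
orientation: [180.0, -0.0, -76.2]
force: [-0.3, 0.0, -3.0]
opening: 0.0095
gripper_force: 30.0
key_eye [309.1 236.2] 0.78 [0.4117 0.347  0.2   ]
key_tab [177.5 119.6] 0.71 [0.484  0.2795 0.28  ]
key_tab [310.9 276. ] 0.56 [0.4137 0.3355 0.28  ]
key_post [174.5 114.3] 0.77 [0.5884 0.3094 0.    ]
peg_mid [178.4 118.3] 0.93 [0.537  0.2972 0.13  ]
```

View pics/w2.png

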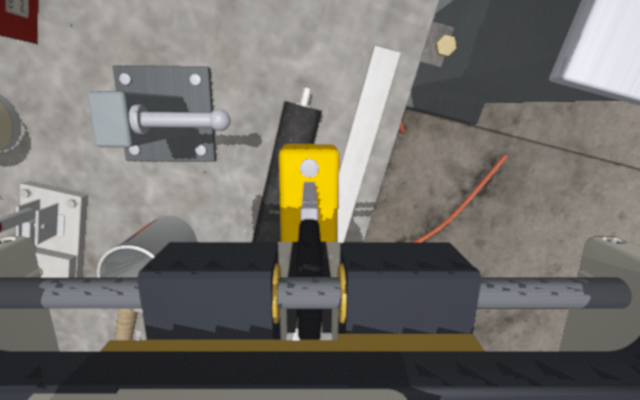

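Peg ball at (220,120), collar at (136,119), and foot bolts at (125,78), (195,79), (200,150) and (130,154). The key hangs straight in the grip.

Run:
```python
from h import *
z=np.load("w2.npz"); w=(z["M"],z["r"],z["t"])
B=np.array([onz(w,u,.01) for u in((125,78),(195,79),(200,150),(130,154))]); print(B.mean(0),[np.degrees(np.arctan2(*(B[a]-B[b])[1::-1])) for a,b in((0,1),(3,2))])
ball=onz(w,(220,120),.13); col=onz(w,(140,118.7),.13); print("ball",ball,"collar",col,np.linalg.norm(ball-col),np.degrees(np.arctan2(*(col-ball)[1::-1])))
# fit: project model for yaw
from scipy.optimize import least_squares
obs=np.array([[125,78],[195,79],[200,150],[130,154],[220,120],[112,65.5],[209,66.5],[215,160]])
def mod(p):
    x,y,a,b=p;c,s=np.cos(a),np.sin(a)
    L=np.array([[b,-b,.01],[-b,-b,.01],[-b,b,.01],[b,b,.01],[-.085,0,.13],[.055,-.055,.01],[-.055,-.055,.01],[-.055,.055,.01]])
    return np.c_[x+c*L[:,0]-s*L[:,1],y+s*L[:,0]+c*L[:,1],L[:,2]]
r=least_squares(lambda p:(proj(w,mod(p))-obs).ravel(),[.588,.31,.24,.04],loss="soft_l1")
x,y,a,b=r.x; print(x,y,np.degrees(a),b,np.round(r.fun.reshape(-1,2),1))
u=np.array([np.cos(a),np.sin(a)]); 
for k in (.05,.085,.14): print(k,np.array([x,y])-k*u)
```

```text
[0.59816551 0.31398113 0.01      ] [np.float64(13.064949283849515), np.float64(17.075297158982174)]
ball [0.50283676 0.29017692 0.13      ] collar [0.56831747 0.30521136 0.13      ] 0.06718451138874418 12.931053778496924
0.5955238761214575 0.3123894997844052 13.376313761957606 0.0410231520830999 [[  0.3   0.3]
 [  1.8  -0.1]
 [  2.4   0.7]
 [  4.9  -3.9]
 [-12.2   0.1]
 [ -0.8  -0.4]
 [ -0.9  -0.5]
 [ -0.3   2.2]]
0.05 [0.5468803  0.30082221]
0.085 [0.51282979 0.29272511]
0.14 [0.45932185 0.2800011 ]
```

Run:
```python
from h import *
print(goal([.452,.278,.265],[180,0,-76.4]),goal([.452,.278,.158],[180,0,-76.4]),goal([.537,.298,.158],[180,0,-76.4]))
```

```text
[ 2.131e-01 -7.440e-02 -1.500e-03 -1.000e-04  1.000e-04  1.300e-03] [ 2.132e-01 -7.430e-02  3.552e-01 -1.000e-04  1.000e-04  1.300e-03] [ 2.163e-01 -3.653e-01  3.552e-01 -1.000e-04  1.000e-04  1.300e-03]
```

```bash
python3 -m inch '0.1 -0.035 0 0 0 0.001; 0.18 -0.06 0 0 0 0.001; 0.213 -0.074 0.03 0 0 0.001; 0.213 -0.074 0.12 0 0 0.001; 0.213 -0.074 0.22 0 0 0.001; 0.213 -0.074 0.31 0 0 0.001; 0.213 -0.074 0.355 0 0 0.001; 0.213 -0.074 0.355 0 0 0.001; 0.213 -0.074 0.355 0 0 0.001; 0.213 -0.074 0.355 0 0 0.001'
python3 - <<'E'
from h import *
w=cam("wrist"); i=snapshot("wrist"); cv2.imwrite("pics/w3.png",i[:,:,::-1])
np.savez("w3.npz",M=w[0],r=w[1],t=w[2])
j=[snapshot("scene"),snapshot("side")]
cv2.imwrite("pics/c3.png",np.vstack([i[:240,:,::-1],np.hstack([cv2.resize(k[190:290,290:410,::-1],(320,300),interpolation=cv2.INTER_CUBIC) for k in j])]))
print(goal([.537,.298,.158],[180,0,-76.4]))
E
```

```text
clock: 8.13
tool_pos: [0.4525, 0.2792, 0.1591]
orientation: [-179.9, 0.0, -76.3]
force: [1.0, -0.1, -2.8]
opening: 0.01
gripper_force: 30.0
[ 0.0063 -0.289   0.0048 -0.0007  0.0005  0.0006]
```

View pics/c3.png

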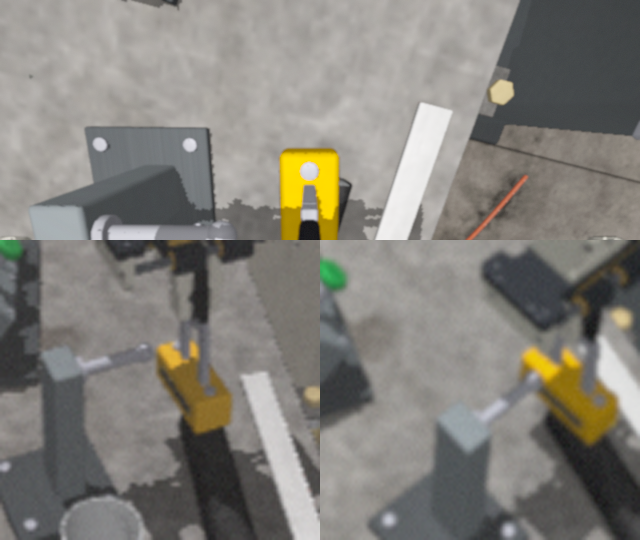

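The key is in front of the ball, and the peg line points into the eye in both views.

```bash
python3 -m inch '0.001 -0.03 0.004 0 0 0; 0.002 -0.07 0.004 0 0 0; 0.003 -0.11 0.004 0 0 0; 0.004 -0.15 0.004 0 0 0; 0.005 -0.18 0.004 0 0 0; 0.005 -0.18 0.004 0 0 0'
```

```text
clock: 8.78
tool_pos: [0.5068, 0.2904, 0.1562]
orientation: [-180.0, -0.0, -76.3]
force: [0.6, 0.9, -3.7]
opening: 0.0102
gripper_force: 30.0
```

```bash
python3 -m inch '0.001 -0.03 0 0 0 0; 0.001 -0.06 0 0 0 0; 0.001 -0.09 0 0 0 0; 0.001 -0.106 0 0 0 0; 0.001 -0.106 0 0 0 0;0.001 -0.106 0.015 0 0 0;0.001 -0.106 0.025 0 0 0;0.001 -0.106 0.03 0 0 0;0.001 -0.106 0.03 0 0 0'
```

```text
clock: 9.53
tool_pos: [0.535, 0.2969, 0.1472]
orientation: [180.0, -0.0, -76.3]
force: [-0.5, -0.2, -3.7]
opening: 0.0101
gripper_force: 30.0
```

```bash
python3 -m inch '0 0 0.005 0 0 0;0 0 0.005 0 0 0;0 0 0.005 0 0 0'; python3 -m inch '0 0 0.005 0 0 0;0 0 0.005 0 0 0;0 0 0.005 0 0 0'
```

```text
clock: 9.78
tool_pos: [0.5354, 0.2972, 0.1468]
orientation: [-180.0, 0.0, -76.3]
force: [-2.9, -0.6, 2.0]
opening: 0.0096
gripper_force: 30.0
clock: 10.03
tool_pos: [0.5355, 0.2972, 0.1466]
orientation: [-179.9, 0.0, -76.3]
force: [-6.4, -0.9, 11.6]
opening: 0.01
gripper_force: 30.0
```

```bash
python3 -m inch '0 0 -0.006 0 0 0;0 0 -0.006 0 0 0;0 0 -0.006 0 0 0;0 0 -0.006 0 0 0' ;python3 -m inch '0 0 0 0 0 0;0 0 0 0 0 0;0 0 0 0 0 0;0 0 0 0 0 0;0 0 0 0 0 0;0 0 0 0 0 0;0 0 0 0 0 0;0 0 0 0 0 0' 0.55
python3 - <<'E'
from h import *
j=[snapshot("scene"),snapshot("side")]
cv2.imwrite("pics/c4.png",np.hstack([cv2.resize(k[190:290,280:400,::-1],(400,333),interpolation=cv2.INTER_CUBIC) for k in j]))
E
```

```text
clock: 10.37
tool_pos: [0.5358, 0.2975, 0.1468]
orientation: [-180.0, 0.0, -76.3]
force: [-2.0, 0.7, 2.0]
opening: 0.0095
gripper_force: 30.0
clock: 11.03
tool_pos: [0.5355, 0.2972, 0.1464]
orientation: [-180.0, -0.0, -76.3]
force: [0.4, 0.1, 0.2]
opening: 0.0196
gripper_force: 0.0
```

View pics/c4.png

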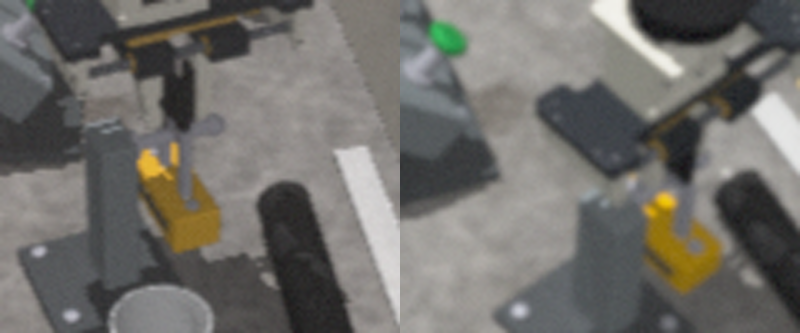

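The key hangs on the peg and the fingers are clear of it.

```bash
python3 -m inch '0 0 -0.02 0 0 0;0 0 -0.05 0 0 0;0 0 -0.1 0 0 0;0 0 -0.2 0 0 0;0 0 -0.3 0 0 0;0 0 -0.4 0 0 0;0 0 -0.4 0 0 0;0 0 -0.4 0 0 0'; python3 -m inch '0 0 0 0 0 0;0 0 0 0 0 0' 1
python3 - <<'E'
from h import *
j=[snapshot("scene"),snapshot("side")]
for n in("scene","side"):
  for th in("key_eye","cap_left","cap_middle","cap_right"): print(n,th,[(np.round(x["uv"],1),round(x["p"],2)) for x in landmark_of(n,th)[:1]])
print(get_obs()["joint_pos"].round(1))
# view pose for the bank: camera facing it
print(goal([.52,.10,.30],[180,0,-90]))
E
```

```text
clock: 11.8
tool_pos: [0.5364, 0.2979, 0.2698]
orientation: [-179.7, 0.2, -76.3]
force: [-0.8, -0.4, -0.4]
opening: 0.0198
gripper_force: 0.0
clock: 11.97
tool_pos: [0.535, 0.2968, 0.2657]
orientation: [179.9, -0.0, -76.3]
force: [-0.1, -0.2, 0.1]
opening: 0.0114
gripper_force: 0.0
scene key_eye [(array([332.5, 233.6]), 0.7)]
scene cap_left [(array([295.5, 191.7]), 0.61)]
scene cap_middle []
scene cap_right []
side key_eye [(array([359.2, 249.5]), 0.71)]
side cap_left [(array([294.5, 196.6]), 0.69)]
side cap_middle [(array([272.6, 220.9]), 0.47)]
side cap_right []
[ 47.3  13.4  -4.1   0.  -72.5 -33.6]
[ 6.262e-01  2.060e-01 -1.122e-01  1.000e-04 -1.000e-04  7.620e-02]
```

```bash
python3 - <<'E'
from h import *
print(goal([.5,.06,.30],[180,0,-90]))
E
python3 -m inch '0.1 0 -0.1 0 0 0.02;0.2 0.04 -0.112 0 0 0.04;0.33 0.08 -0.112 0 0 0.06;0.45 0.13 -0.112 0 0 0.076;0.58 0.18 -0.112 0 0 0.076;0.68 0.22 -0.112 0 0 0.076;0.74 0.29 -0.112 0 0 0.076;0.74 0.29 -0.112 0 0 0.076;0.74 0.29 -0.112 0 0 0.076;0.74 0.29 -0.112 0 0 0.076'
python3 - <<'E'
from h import *
w=cam("wrist"); i=snapshot("wrist"); cv2.imwrite("pics/w5.png",i[:,:,::-1])
np.savez("w5.npz",M=w[0],r=w[1],t=w[2])
h=cv2.cvtColor(i,cv2.COLOR_RGB2HSV); g=cv2.inRange(h,(45,120,60),(80,255,255))
for c in cv2.findContours(g,0,2)[0]:
    if cv2.contourArea(c)>100:
        u,v,a,b=cv2.boundingRect(c); print("cap",cv2.minEnclosingCircle(c),u,v,a,b,onz(w,cv2.minEnclosingCircle(c)[0],.1325).round(4))
for th in("cap_left","cap_middle","cap_right"): print(th,[(np.round(x["uv"],1),round(x["p"],2)) for x in landmark_of("wrist",th)[:3]])
E
```

```text
[ 7.400e-01  3.023e-01 -1.122e-01  1.000e-04 -1.000e-04  7.620e-02]
clock: 13.3
tool_pos: [0.5038, 0.0609, 0.3004]
orientation: [-180.0, 0.0, -90.0]
force: [-0.2, -0.3, 0.4]
opening: 0.0004
gripper_force: 0.0
cap ((196.5, 230.5), 16.80783462524414) 180 214 33 29 [0.6195 0.1089 0.1325]
cap ((197.92225646972656, 151.25201416015625), 17.29751968383789) 181 135 35 34 [0.6107 0.0278 0.1325]
cap ((200.0, 61.5), 20.67012596130371) 182 42 37 40 [ 0.6016 -0.0523  0.1325]
cap_left []
cap_middle []
cap_right []
```

View pics/w5.png

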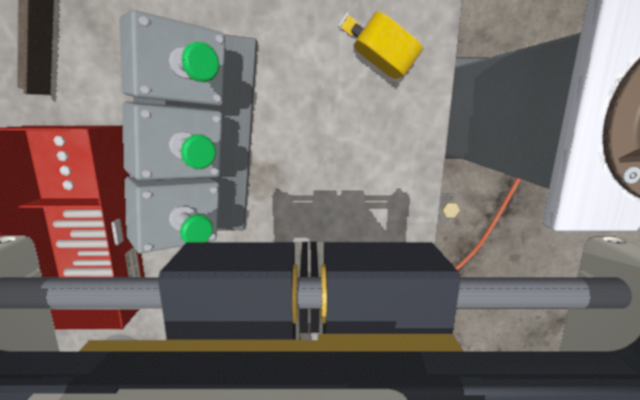

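The caps are at (196,230), (198,151) and (200,62), clear of obstacles. The tape measure at (388,45) is well away from them.

```bash
cat >> h.py <<'E'
a=np.radians(-6.5); Z=R.from_euler("z",-6.5,degrees=True)
N=Z.apply([-.643,0,.766])  # outward axis
def bankR():
    z=-N; y=Z.apply([-.766,0,-.643]); return R.from_matrix(np.c_[np.cross(y,z),y,z])
def goalR(p,Rg):
    p0,R0=tool(); return np.round(np.r_[R0.inv().apply(np.array(p)-p0)/.3,(R0.inv()*Rg).as_rotvec()/np.pi],4)
E
python3 - <<'E'
from h import *
L=lambda f:(lambda z:(z["M"],z["r"],z["t"]))(np.load(f))
a,b=L("w1.npz"),L("w5.npz")
print(tri([(a,(141.5,13.5)),(b,(197.9,151.3))]),tri([(a,(118.5,101)),(b,(196.5,230.0))]))
caps=dict(r=[.600,-.0525,.1325],m=[.6095,.028,.1325],l=[.619,.1085,.1325])
print(goalR(np.array(caps["m"])+.05*N,bankR()),bankR().as_euler("xyz",degrees=True))
E
```

```text
[0.61211676 0.02861629 0.13079869] [0.61775059 0.10651368 0.13790744]
[ 0.1003 -0.2456  0.4298  0.2222  0.0127  0.0351] [-139.98904228    0.          -96.5       ]
```

```bash
python3 -m inch '0 -0.02 0 0.03 0 0.005;0.02 -0.05 0.05 0.07 0.004 0.01;0.05 -0.1 0.1 0.11 0.006 0.018;0.08 -0.15 0.18 0.15 0.008 0.025;0.1 -0.2 0.26 0.19 0.011 0.03;0.1 -0.246 0.35 0.222 0.0127 0.035;0.1 -0.246 0.43 0.222 0.0127 0.035;0.1 -0.246 0.43 0.222 0.0127 0.035;0.1 -0.246 0.43 0.222 0.0127 0.035;0.1 -0.246 0.43 0.222 0.0127 0.035'
python3 - <<'E'
from h import *
o=get_obs(); print(o["clock"],o["joint_pos"].round(1),o["force"].round(2))
c=np.array([.6097,.0283,.1328]); print(goalR(c+.012*N,bankR()))
j=[snapshot("scene"),snapshot("side")]
cv2.imwrite("pics/c6.png",np.hstack([cv2.resize(k[130:240,240:360,::-1],(400,367),interpolation=cv2.INTER_CUBIC) for k in j]))
E
```

```text
clock: 14.33
tool_pos: [0.6127, 0.0172, 0.2556]
orientation: [-141.1, -0.6, -97.0]
force: [2.0, -0.7, 1.6]
opening: 0.0005
gripper_force: 0.0
14.3333 [   7.5   -5.3  -57.4   90.    -9.5 -101. ] [ 1.95 -0.66  1.61]
[-3.940e-02  2.688e-01  2.691e-01  6.200e-03 -4.600e-03  1.000e-04]
```

View pics/c6.png

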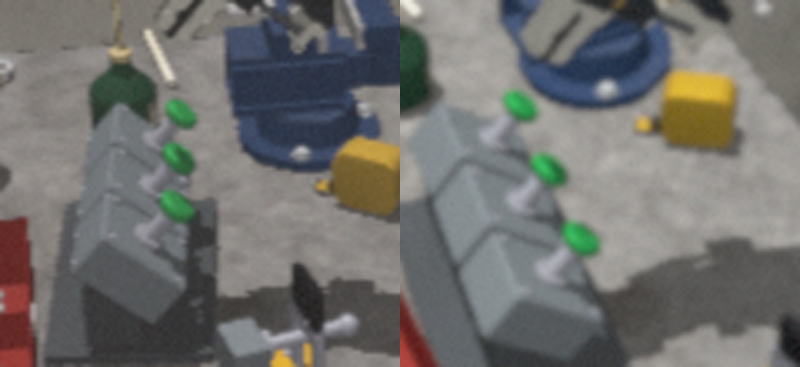

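The arm met its joint-3 limit at the full 40° tilt. I'll use a 20° tilt and push with the fingertip edge, still moving along the plunger axis.

```bash
cat >> h.py <<'E'
def tiltR(t=20):
    t=np.radians(t); z=Z.apply([np.sin(t),0,-np.cos(t)]); x=-Z.apply([np.cos(t),0,np.sin(t)])
    return R.from_matrix(np.c_[x,np.cross(z,x),z])
C=dict(r=[.600,-.0525,.1325],m=[.6097,.0283,.1328],l=[.619,.1085,.1335])
def tcp(k,h,t=20): return np.array(C[k])+h*N+.0095*tiltR(t).apply([1,0,0])
E
python3 - <<'E'
from h import *
print(tiltR().as_euler("xyz",degrees=True))
print(goalR(tcp("m",.07)+[-.03,0,.05],tiltR()), tcp("m",.07))
E
```

```text
[180.   20.  173.5]
[-0.0287  0.2675 -0.1287 -0.0859  0.0772  0.4949] [0.55610964 0.03440585 0.18317081]
```

```bash
python3 -m inch '-0.029 0.267 -0.13 -0.086 0.077 0.495;-0.029 0.267 -0.13 -0.086 0.077 0.495;-0.029 0.267 -0.13 -0.086 0.077 0.495;-0.029 0.267 -0.13 -0.086 0.077 0.495;-0.029 0.267 -0.13 -0.086 0.077 0.495;-0.029 0.267 -0.13 -0.086 0.077 0.495;-0.029 0.267 -0.13 -0.086 0.077 0.495;-0.029 0.267 -0.13 -0.086 0.077 0.495;-0.029 0.267 -0.13 -0.086 0.077 0.495;-0.029 0.267 -0.13 -0.086 0.077 0.495'
python3 - <<'E'
from h import *
o=get_obs(); print(o["joint_pos"].round(1),o["force"].round(2))
print(goalR(tcp("m",.07),tiltR()))
E
```

```text
clock: 15.27
tool_pos: [0.5257, 0.0371, 0.2345]
orientation: [-167.0, 20.7, -160.5]
force: [1.2, 0.1, -0.2]
opening: 0.0004
gripper_force: 0.0
[  36.9   -7.4  -46.3   30.3  -39.1 -131.5] [ 1.16  0.08 -0.16]
[-0.0262  0.0023  0.1973 -0.021   0.019   0.1341]
```

```bash
python3 -m inch '0 0 0 -0.021 0.019 0.134;0 0 0 -0.021 0.019 0.134;0 0 0 -0.021 0.019 0.134;0 0 0 -0.021 0.019 0.134;-0.026 0 0.1 -0.021 0.019 0.134;-0.026 0.002 0.19 -0.021 0.019 0.134;-0.026 0.002 0.197 -0.021 0.019 0.134;-0.026 0.002 0.197 -0.021 0.019 0.134;-0.026 0.002 0.197 -0.021 0.019 0.134'
python3 - <<'E'
from h import *
o=get_obs(); print(o["joint_pos"].round(1),o["force"].round(2))
for h in(.07,.015,.004,0): print(goalR(tcp("m",h),tiltR()))
E
```

```text
clock: 16.02
tool_pos: [0.557, 0.033, 0.1844]
orientation: [-179.7, 20.2, 173.8]
force: [0.4, 0.2, -0.2]
opening: 0.0004
gripper_force: 0.0
[  30.8    0.2  -42.7   22.8  -33.  -144.7] [ 0.39  0.17 -0.19]
[ 0.0047  0.0043  0.0027 -0.0009  0.001   0.0017]
[-0.0575  0.0044  0.1752 -0.0009  0.001   0.0017]
[-0.0699  0.0045  0.2097 -0.0009  0.001   0.0017]
[-0.0744  0.0045  0.2222 -0.0009  0.001   0.0017]
```

```bash
python3 -m inch '-0.02 0.004 0.06 -0.001 0.001 0.002;-0.04 0.004 0.12 -0.001 0.001 0.002;-0.057 0.004 0.175 -0.001 0.001 0.002;-0.065 0.004 0.195 -0.001 0.001 0.002;-0.07 0.0045 0.21 -0.001 0.001 0.002;-0.07 0.0045 0.21 -0.001 0.001 0.002;-0.07 0.0045 0.21 -0.001 0.001 0.002'
python3 - <<'E'
from h import *
i=snapshot("wrist"); j=[snapshot("scene"),snapshot("side")]
cv2.imwrite("pics/c7.png",np.hstack([cv2.resize(i[:,120:520,::-1],(400,400))]+[cv2.resize(j[k][140:240,240:340,::-1],(400,400),interpolation=cv2.INTER_CUBIC) for k in (1,)]))
print(get_obs()["force"].round(2),goalR(tcp("m",.004),tiltR()))
E
```

```text
clock: 16.6
tool_pos: [0.5986, 0.0289, 0.1338]
orientation: [179.9, 20.1, 173.4]
force: [-5.9, 2.3, 4.0]
opening: 0.0005
gripper_force: 3.7
[-6.32  1.95  4.18] [ 0.0023  0.0022  0.004   0.0002  0.0009 -0.0005]
```

View pics/c7.png

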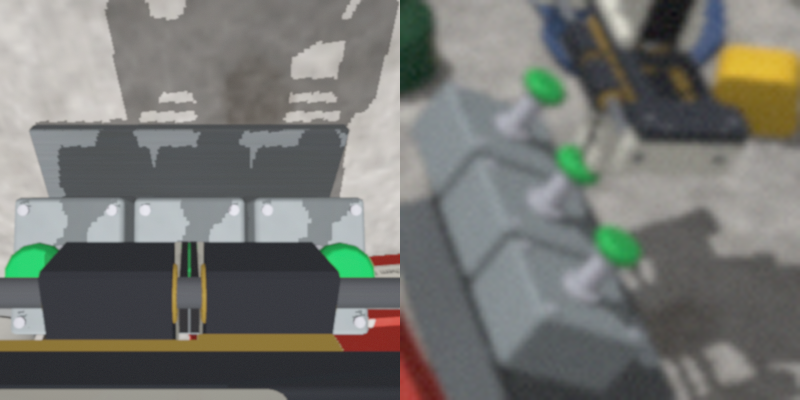

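The cap was met a little early, with about 7 N on it. I'll back off 1 mm to read the stiffness.

```bash
python3 -m inch '0.0012 0 -0.0031 0 0 0;0.0012 0 -0.0031 0 0 0;0.0012 0 -0.0031 0 0 0';python3 -m inch '0.0012 0 -0.0031 0 0 0;0.0012 0 -0.0031 0 0 0;0.0012 0 -0.0031 0 0 0'; python3 -m inch '0.0024 0 -0.0062 0 0 0;0.0024 0 -0.0062 0 0 0;0.0024 0 -0.0062 0 0 0'
```

```text
clock: 17.0
tool_pos: [0.598, 0.029, 0.1344]
orientation: [179.9, 20.2, 173.4]
force: [-5.0, 2.1, 2.4]
opening: 0.0006
gripper_force: 2.7
clock: 17.25
tool_pos: [0.5978, 0.029, 0.1346]
orientation: [179.9, 20.1, 173.4]
force: [-4.3, 2.2, 3.2]
opening: 0.0004
gripper_force: 2.4
clock: 17.5
tool_pos: [0.5966, 0.0289, 0.1357]
orientation: [180.0, 20.1, 173.4]
force: [0.4, -0.0, -0.2]
opening: 0.0003
gripper_force: 0.0
```

The force fell from 7 N to 0 over about 1.5 mm, so the middle plunger is stiff (locked). Next is the right one.

Run:
```python
from h import *
for k in"rl": print(k,[goalR(tcp(k,h),tiltR()).tolist() for h in(.03,.012)])
```

```text
r [[0.0294, -0.2684, -0.0695, 0.0, 0.0006, -0.0005], [0.009, -0.2684, -0.0131, 0.0, 0.0006, -0.0005]]
l [[0.0271, 0.272, -0.0719, 0.0, 0.0006, -0.0005], [0.0067, 0.272, -0.0155, 0.0, 0.0006, -0.0005]]
```

```bash
python3 -m inch '0.012 0 -0.03 0 0 0;0.029 -0.02 -0.07 0 0 0;0.029 -0.1 -0.07 0 0 0;0.029 -0.2 -0.07 0 0 0;0.029 -0.268 -0.07 0 0 0;0.029 -0.268 -0.07 0 0 0;0.018 -0.268 -0.04 0 0 0;0.009 -0.268 -0.013 0 0 0;0.009 -0.268 -0.013 0 0 0;0.009 -0.268 -0.013 0 0 0'; python3 -m inch '-0.002 0 0.006 0 0 0;-0.002 0 0.006 0 0 0;-0.002 0 0.006 0 0 0';  python3 -c '
from h import *
print(goalR(tcp("r",0),tiltR()))'
```

```text
clock: 18.33
tool_pos: [0.5832, -0.0501, 0.1371]
orientation: [-180.0, 20.0, 173.5]
force: [-0.9, 0.0, 0.1]
opening: 0.0009
gripper_force: 0.0
clock: 18.58
tool_pos: [0.5845, -0.0503, 0.1367]
orientation: [180.0, 20.1, 173.4]
force: [0.3, -0.6, 0.8]
opening: 0.0002
gripper_force: 0.0
[-0.0125 -0.0014  0.0311  0.      0.0005 -0.0003]
```

```bash
S='-0.0023 0 0.0062 0 0 0'; python3 -m inch '-0.0023 0 0.0062 0 0 0;-0.0023 0 0.0062 0 0 0;-0.0023 0 0.0062 0 0 0' | sed -n '2p;4p'; python3 -m inch '-0.0023 0 0.0062 0 0 0;-0.0023 0 0.0062 0 0 0;-0.0023 0 0.0062 0 0 0'| sed -n '2p;4p';python3 -c '
from h import *
print(N@get_obs()["force"],goalR(tcp("r",0),tiltR()))'
```

```text
tool_pos: [0.5857, -0.0507, 0.1353]
force: [-0.8, -0.8, 0.2]
tool_pos: [0.5871, -0.0509, 0.134]
force: [-2.7, 1.4, 3.1]
4.195782390142412 [-0.0073 -0.0003  0.0194  0.      0.0007 -0.0005]
```

```bash
python3 -m inch '-0.0011 0 0.0031 0 0 0;-0.0011 0 0.0031 0 0 0;-0.0011 0 0.0031 0 0 0'| sed -n '2p;4p'; python3 -m inch '-0.0011 0 0.0031 0 0 0;-0.0011 0 0.0031 0 0 0;-0.0011 0 0.0031 0 0 0'| sed -n '2p;4p';python3 -c '
from h import *
print(N@get_obs()["force"],goalR(tcp("r",0),tiltR()))'
```

```text
tool_pos: [0.5877, -0.051, 0.1332]
force: [-3.0, 0.9, 5.0]
tool_pos: [0.5883, -0.0511, 0.1325]
force: [-4.6, 1.3, 5.5]
7.25248412487429 [-0.0053 -0.0002  0.0135 -0.      0.0006 -0.0005]
```

The right plunger also resists, at about 7 N after 2 mm, so it is locked. Next is the left one.

```bash
python3 -c '
from h import *
for h in (.035,.01): print(goalR(tcp("l",h),tiltR()))
print(goalR(tcp("r",.035),tiltR()))'
```

```text
[ 3.210e-02  5.401e-01 -9.860e-02 -0.000e+00  6.000e-04 -5.000e-04]
[ 3.700e-03  5.402e-01 -2.020e-02 -0.000e+00  6.000e-04 -5.000e-04]
[ 0.0344 -0.0003 -0.0962 -0.      0.0006 -0.0005]
```

```bash
python3 -m inch '0.012 0 -0.034 0 0 0;0.034 0 -0.097 0 0 0;0.034 0.1 -0.098 0 0 0;0.034 0.22 -0.098 0 0 0;0.033 0.34 -0.099 0 0 0;0.032 0.46 -0.099 0 0 0;0.032 0.54 -0.099 0 0 0;0.032 0.54 -0.099 0 0 0;0.012 0.54 -0.044 0 0 0;0.004 0.54 -0.02 0 0 0'| sed -n '2p;4p'; python3 -m inch '0 0 0 0 0 0;0 0 0 0 0 0;-0.0023 0 0.0062 0 0 0;-0.0023 0 0.0062 0 0 0;-0.0023 0 0.0062 0 0 0'| sed -n '2p;4p'; python3 -m inch '-0.0023 0 0.0062 0 0 0;-0.0023 0 0.0062 0 0 0;-0.0023 0 0.0062 0 0 0'| sed -n '2p;4p'; python3 -c '
from h import *
print(N@get_obs()["force"],goalR(tcp("l",0),tiltR()))'
```

```text
tool_pos: [0.6037, 0.1109, 0.1371]
force: [0.1, -1.5, 0.3]
tool_pos: [0.6049, 0.1098, 0.1365]
force: [-0.6, 1.0, 0.5]
tool_pos: [0.6064, 0.11, 0.1349]
force: [0.1, -0.7, 1.9]
1.3063027600016437 [-0.0064 -0.0001  0.0189  0.0001  0.0007 -0.0005]
```

```bash
python3 -m inch '-0.0023 0 0.0062 0 0 0;-0.0023 0 0.0062 0 0 0;-0.0023 0 0.0062 0 0 0'| sed -n '2p;4p'; python3 -m inch '-0.0011 0 0.0031 0 0 0;-0.0011 0 0.0031 0 0 0;-0.0011 0 0.0031 0 0 0'| sed -n '2p;4p'; python3 -c '
from h import *
print(N@get_obs()["force"],goalR(tcp("l",0),tiltR()))'
```

```text
tool_pos: [0.6077, 0.1098, 0.1332]
force: [-0.7, -0.9, 3.7]
tool_pos: [0.6083, 0.1098, 0.1324]
force: [0.1, -1.2, 3.2]
2.3127155760338347 [-0.0033 -0.0001  0.009   0.      0.0006 -0.0005]
```

Force stays near 2.5–3 N, so the left plunger is free. I'll push on.

```bash
python3 -m inch '-0.0034 0 0.0094 0 0 0;-0.0068 0 0.0188 0 0 0;-0.0102 0 0.0282 0 0 0;-0.0102 0 0.0282 0 0 0'| sed -n '2p;4p'; python3 -m inch '-0.0034 0 0.0094 0 0 0;-0.0068 0 0.0188 0 0 0;-0.0102 0 0.0282 0 0 0;-0.0136 0 0.0377 0 0 0;-0.0136 0 0.0377 0 0 0'| sed -n '2p;4p'; python3 -c '
from h import *
print(N@get_obs()["force"],N@(tool()[0]-[.6064,.110,.1349]))'
```

```text
tool_pos: [0.6143, 0.1091, 0.1251]
force: [-1.7, -0.3, 6.0]
tool_pos: [0.622, 0.1082, 0.1161]
force: [-3.3, -1.1, 8.7]
8.729081774455782 -0.02446923425092674
```

```bash
python3 -m inch '-0.0023 0 0.0062 0 0 0;-0.0045 0 0.0126 0 0 0;-0.0045 0 0.0126 0 0 0'| sed -n '2p;4p'; python3 -m inch '-0.0017 0 0.0047 0 0 0;-0.0028 0 0.0078 0 0 0;-0.0028 0 0.0078 0 0 0;-0.0028 0 0.0078 0 0 0'| sed -n '2p;4p'; python3 -c '
from h import *
print(N@get_obs()["force"],N@(tool()[0]-[.6064,.110,.1349]))'
```

```text
tool_pos: [0.6244, 0.1079, 0.1132]
force: [-3.7, -0.4, 8.2]
tool_pos: [0.6258, 0.1077, 0.1117]
force: [-6.5, -1.0, 11.8]
13.124591825257397 -0.030301504710208066
```

```bash
python3 -m inch '-0.0014 0 0.0038 0 0 0;-0.0014 0 0.0038 0 0 0;-0.0014 0 0.0038 0 0 0;-0.0014 0 0.0038 0 0 0;-0.0014 0 0.0038 0 0 0;-0.0014 0 0.0038 0 0 0;-0.0014 0 0.0038 0 0 0;-0.0014 0 0.0038 0 0 0;-0.0014 0 0.0038 0 0 0;-0.0014 0 0.0038 0 0 0'| sed -n '2p;4p'; python3 -m inch '0 0 0 0 0 0;0 0 0 0 0 0;0 0 0 0 0 0;0 0 0 0 0 0;0 0 0 0 0 0;0 0 0 0 0 0;0 0 0 0 0 0'| sed -n '2p;4p'; python3 -c '
from h import *
print(N@get_obs()["force"],N@(tool()[0]-[.6064,.110,.1349]))'
```

```text
tool_pos: [0.6261, 0.1076, 0.1114]
force: [-16.0, 1.9, 20.1]
tool_pos: [0.6261, 0.1076, 0.1114]
force: [-16.6, 1.2, 19.7]
25.748946292216957 -0.030759263934845297
```

The plunger is at its stop and was held 1.4 s. Now I'll release it along its axis.

```bash
python3 -m inch '0.008 0 -0.022 0 0 0;0.02 0 -0.055 0 0 0;0.034 0 -0.094 0 0 0;0.05 0 -0.14 0 0 0;0.068 0 -0.19 0 0 0;0.09 0 -0.25 0 0 0;0.09 0 -0.3 0 0 0;0.09 0 -0.4 0 0 0;0.09 0 -0.4 0 0 0;0.09 0 -0.4 0 0 0'; python3 -m inch '0 0 0 0 0 0;0 0 0 0 0 0'|head -1
python3 - <<'E'
from h import *
j=[snapshot("scene"),snapshot("side")]
cv2.imwrite("pics/c8.png",np.hstack([cv2.resize(k[140:290,240:390,::-1],(400,400),interpolation=cv2.INTER_CUBIC) for k in j]))
E
```

```text
clock: 25.17
tool_pos: [0.5606, 0.1161, 0.2149]
orientation: [179.8, 20.2, 173.4]
force: [0.0, -0.2, -1.1]
opening: 0.0006
gripper_force: 0.0
clock: 25.33
```

View pics/c8.png

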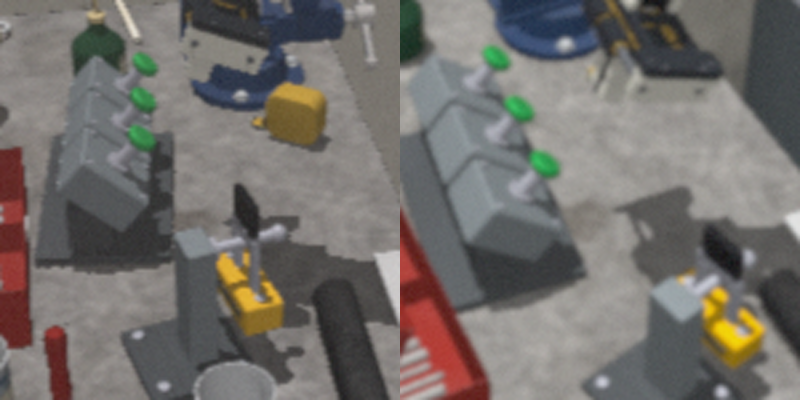

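All three caps are out again, the key hangs on the peg at about (240,245), and the robot is touching nothing.

```bash
python3 -c '
from plant import *
print(close_job())'
```

```text
the job is handed in; nothing more can be done
None
```

The key hangs on the post's peg, and the left (+y) plunger, found to be the free one, was pushed to its stop, held 1.4 s and released; the middle and right ones resisted at about 7 N and were left, and the job was handed in at about 25 s.

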